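# Refit the bayonet filler cap on a hydraulic tank

### The job

Refit the loose filler cap on the neck of the hydraulic tank: lower it in with its two lugs going down the two notches, push it down against the spring, and turn it clockwise (seen from above) about a quarter turn as far as it goes. Then let go, so that the spring lifts the lugs into their pockets and the cap stays locked there, level. Leave the bin, the spanner and the tin where they are.

Things in the scene. Friction and masses are not known exactly. Their poses are not given: they have to be found in the camera images.
- cap_grip (a point): Loose steel filler cap, upright on the bench, 78 mm high, 0.3 kg. This point is on its axis, 61 mm above its bottom, in its black grip bar (76 mm long, 16 thick, 42 tall, standing on the round cover; the cover's top is 25 mm below this point). Grip the bar here across its thickness. z up; x along the bar; the two lugs lie at +x and -x under the bar's ends. Either half-turned way fits.
- cap_bottom (a point): Centre of the cap's bottom face, same axes. From here up: spigot 56 mm in diameter, lower edge bevelled (0 to 25 mm), with two opposite lugs 14 mm wide at 6 to 14 mm height reaching 37 mm from the axis; round cover 88 mm in diameter (25 to 36 mm); bar (36 to 78 mm).
- neck_mouth (a point): Centre of the top of the filler neck, an upright aluminium collar 98 mm in diameter, its top 150 mm above the bench. z up; two notches in its rim lie at +x and -x, each 22 mm wide, reaching 39.5 mm from the axis; the bore is 61 mm in diameter, the rim 8 mm thick. With the lugs under the rim (cap bottom 23 to 25 mm below the mouth; at 25 the cover meets the neck) the cap can turn, only clockwise from above.
- lock_mark: Two ribs on opposite sides of the neck's outside marking the locked place. Origin at the centre of the mouth; x points to a rib, 1.40 rad (80 degrees) clockwise from above of neck_mouth x; a firm stop is about 2 degrees beyond. When locked, the bar lies along this x. Pockets 4 mm deep under the rim: let go, the cap rises to 18 mm (its bottom below the mouth; grip point 43 mm above it) and cannot turn.
- follower (a joint): Travel in m of the sprung plate inside the neck that pushes the cap up: 0 when free, with its top 14 mm below the mouth, growing as the cap is pushed down: 0.004 when locked, 0.011 at the bottom. Pushes with 6 N at 0, 8 N when locked, 11.5 N at the bottom. A cap just set down rests on it with its lugs still in the notches.
- tank: Fixed grey hydraulic tank 190 x 260 mm, 100 mm high; origin at the centre of its underside. The neck stands on it at y = +60 mm; a blue motor, 86 mm in diameter, lies along x at y = -75 mm, its top 186 mm above the bench.
- stock_bin: Bystander: loose open blue plastic bin with nuts in it, 150 x 110 mm, 75 mm high; origin at the centre of its underside.
- spanner: Bystander: loose steel spanner 190 mm long lying flat along its x; origin at its underside.
- grease_tin: Bystander: loose steel tin 72 mm in diameter, 100 mm high; origin at the centre of its underside.
Mind the look-alikes: they are no part of the job. What is shaped like the part that bears cap_grip but blue is not meant.

How it is judged:
By the outcome, as a careful person would: the job done as asked, in the order asked, and still so for the second after the job is handed in, with the robot touching nothing.
It also fails if it takes over 48 s, if anything falls off the work surface, if the arm or the gripper's body presses on something with over 40 N, if the wrist force passes 120 N, or if a joint passes its speed limit or range.

### The arm

A 6-joint arm with a two-finger parallel gripper is mounted at the origin on the work surface. World frame = base frame: x ahead of the robot, y to its left, z up, the work surface at z = 0. Lengths are in m, angles in rad, forces in N, time in s.
With the tool pointing down it reaches from about 0.375 to 0.925 m from the base axis. Payload 5.7 kg.
Tool frame: the origin (TCP) lies midway between the tips of the shut fingers; the grasp point (between the pads) lies 19 mm behind it; z points along the fingers, x is the direction in which the jaws open and shut, and the axes are right-handed (so a half turn about z gives the same grasp; the last joint's range is limited). The gripper opens to 88 mm and grips with 3 to 60 N. Pads are 20 mm wide; open, the fingers measure 115 mm over their backs; the gripper's body (75 mm by 178 mm) begins 61 mm behind the grasp point.
Start: joints at [-1.35, 0.359, 1.51, -0, 1.272, -0.115], TCP at [0.198, -0.566, 0.223] pointing down, gripper open.
Joint ranges: [-2.97, 2.97], [-1.01, 2.36], [0.21, 2.38], [-0.96, 4.11], [0.2, 2.71], [-2.98, 2.98]. Speed limits (rad/s): [2.39, 2.39, 3.14, 3.14, 3.14, 3.14].

### API

Orientations are given as a unit quaternion [x, y, z, w].
In Python, from bench import move_ptp, servo_line, goto_joints, move_gripper, sleep, inverse_kinematics, capture, PlanningError, close_job, spot_in, silhouettes, current_clock, current_joint_pos, current_qvel, current_joint_torque, current_position, current_orientation, current_force, current_torque, current_finger_gap gives the robot as it stands. Calls block until the motion is done:
- move_ptp(position, orientation): joint-space move of the TCP to a pose.
- servo_line(position, orientation=None, rate=0.15, contact_N=None): straight line of the TCP; orientation=None keeps the orientation; rate is the mean speed in m/s. With contact_N (N) it stops when the force on the tool has changed by that much, and returns True; else False.
- goto_joints(angles): joint-space move.
- move_gripper(opening): finger opening in m; the grip force is fixed at half the most; returns when the fingers have stopped.
- sleep(seconds).
- inverse_kinematics(position, orientation): joint angles nearest the present ones, or None.
- capture(name): name is "scene" or "side" or "wrist"; returns a dict with "image" (480x640x3 uint8, blue, green, red), "range_z" (480x640 float32, m along the optical axis (not along the pixel's ray), 0 where there is no reading), "intrinsics" (3x3 intrinsics, pixels), "R" (3x3) and "t" (3): a world point X has camera coordinates R X + t. Camera axes: x right, y down, z forward; pixel columns grow to the right and rows downward; lengths in m; the calibration is good to about 2 mm. A picture is of the moment at which its call begins.
A pose or a line that the arm cannot do raises PlanningError and nothing moves.
- close_job(): hands the job in, once; it reports no verdict.
Trained networks look in the newest picture that a camera, given by its name, has taken for a name from the list of things; names that differ only in an ending like _2 or _b are one class to them, and where a whole thing is asked for, a point or a joint stands for the part that bears it (a point fixed in the world has none). Each returns a list of dicts, best first, with "conf" (0 to 1); they miss things now and then, are a little off and sometimes report something else, mostly with a low value. They report only what shows in the picture. A call takes as long as a camera call. They do not tell look-alikes from the thing itself.
- spot_in(camera, query): "xy" ([column, row] in pixels, amid what is visible of it).
- silhouettes(camera, query): "region" (480x640 bool, what is visible of it) and "xy" ([column, row] in pixels, amid what is visible of it).
Readings, each from a call of its own:
- current_clock(): time.
- current_joint_pos(): joint angles.
- current_qvel(): joint speeds.
- current_joint_torque(): joint torques, N m.
- current_position(): TCP position.
- current_orientation(): TCP orientation.
- current_force(): force on the tool from outside, world axes, zero at the start.
- current_torque(): the same for the moment, N m.
- current_finger_gap(): finger opening in m.
Only numpy, scipy, OpenCV 4.12 (cv2) and the standard library are available. Lean on these libraries where they do the work, as an engineer would, in place of code of your own. Each camera call takes 0.05 s, during which the arm holds its last target.

## Working session

There is one attempt and no reset: what is moved stays moved. The work goes in short steps, each a Python script; the robot and the scene stay as the last script left them, time stands still between calls to the robot, and variables do not carry over. Pictures are saved under pics/ and viewed, and the job is handed in when it is done.

```bash
mkdir -p pics; ls; cat > h.py <<'E'
import numpy as np, cv2
from bench import *
def px2w(c,u,v,z=None):
    K=c["intrinsics"];d=c["range_z"][int(round(v)),int(round(u))] if z is None else z
    p=np.linalg.inv(K)@np.array([u,v,1.])*d
    return c["R"].T@(p-c["t"])
def cloud(c):
    K=c["intrinsics"];d=c["range_z"];v,u=np.mgrid[0:480,0:640]
    p=np.stack([(u-K[0,2])/K[0,0]*d,(v-K[1,2])/K[1,1]*d,d],-1)
    w=(p-c["t"])@c["R"]
    w[d<=0]=np.nan
    return w
def proj(c,X):
    p=c["R"]@np.array(X)+c["t"];q=c["intrinsics"]@p;return q[:2]/q[2]
E
python3 - <<'E'
from h import *
print(current_clock())
for n in ["scene","side","wrist"]:
    c=capture(n); cv2.imwrite(f"pics/{n}0.png",c["image"])
    print(n,"cam",-c["R"].T@c["t"])
    for q in ["cap_grip","neck_mouth","lock_mark","tank","stock_bin","grease_tin","spanner"]:
        try:
            for r in spot_in(n,q)[:4]:
                u,v=r["xy"];print(q,round(r["conf"],2),np.round([u,v]),np.round(px2w(c,u,v),3))
        except Exception as e: print(q,e)
print(current_clock())
E
```

```text
pics
0.0
scene cam [ 1.02790841 -0.50954765  0.86217994]
cap_grip 0.91 [182. 247.] [ 0.342 -0.267  0.047]
cap_grip 0.67 [266. 286.] [ 0.564 -0.213  0.073]
neck_mouth 0.61 [383. 211.] [0.637 0.039 0.157]
tank 0.76 [380. 211.] [0.636 0.032 0.159]
stock_bin 0.8 [361. 348.] [ 0.769 -0.155  0.024]
stock_bin 0.43 [267. 380.] [ 0.725 -0.342  0.101]
grease_tin 0.86 [266. 383.] [ 0.726 -0.346  0.099]
spanner 0.78 [173. 349.] [ 0.512 -0.411  0.008]
side cam [0.49680614 0.63691609 0.98824145]
cap_grip 0.87 [414. 227.] [ 0.404 -0.146  0.046]
cap_grip 0.67 [447. 190.] [ 0.334 -0.257  0.039]
cap_grip 0.59 [344. 207.] [ 0.547 -0.194  0.037]
neck_mouth 0.82 [314. 333.] [0.569 0.167 0.153]
lock_mark 0.5 [279. 360.] [0.616 0.215 0.15 ]
tank 0.55 [310. 330.] [0.576 0.164 0.154]
stock_bin 0.74 [234. 212.] [ 0.78  -0.191  0.007]
grease_tin 0.92 [276. 150.] [ 0.698 -0.303  0.083]
spanner 0.67 [370. 149.] [ 0.499 -0.408  0.002]
spanner 0.43 [235. 212.] [ 0.775 -0.183  0.017]
wrist cam [ 0.26531128 -0.5432468   0.38578271]
1.2
```

View pics/scene0.png

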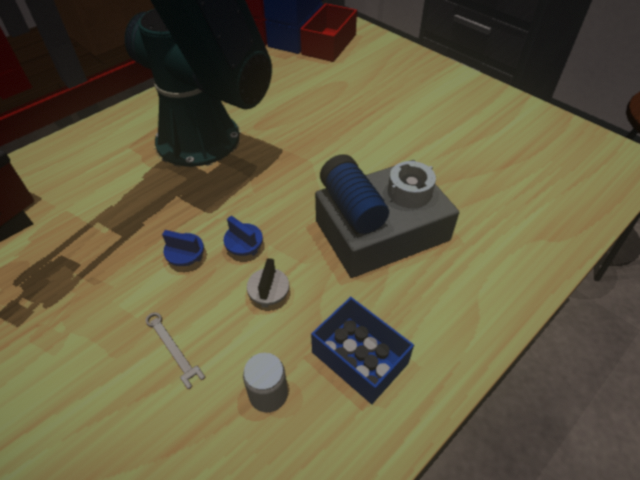

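View pics/side0.png

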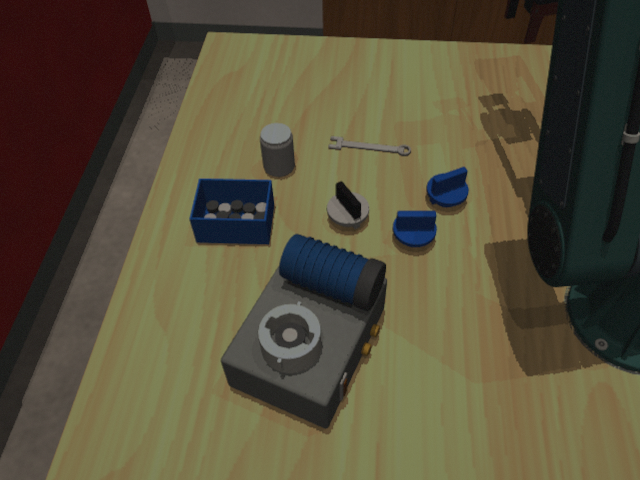

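Candidates for the cap in the scene view are the steel cap with a black bar (267,284), a blue cap (183,247) and a blue cap (243,237). By the description I choose the steel/black one at (267,284), which is (347,207) in side. Next I check it in a crop and measure.

```bash
python3 - <<'E'
from h import *
ims=[]
S=capture("scene");D=capture("side")
a=cv2.resize(S["image"][235:325,215:335],(400,300),interpolation=cv2.INTER_CUBIC)
b=cv2.resize(D["image"][165:255,285:405],(400,300),interpolation=cv2.INTER_CUBIC)
c=cv2.resize(S["image"][135:225,350:470],(400,300),interpolation=cv2.INTER_CUBIC)
d=cv2.resize(D["image"][280:400,210:370],(400,300),interpolation=cv2.INTER_CUBIC)
cv2.imwrite("pics/crop0.png",np.clip(np.vstack([np.hstack([a,b]),np.hstack([c,d])]).astype(float)*1.5,0,255).astype(np.uint8))
for n,C in (("scene",S),("side",D)):
    w=cloud(C)
    # cap
    m=(np.abs(w[...,0]-.556)<.06)&(np.abs(w[...,1]+.205)<.06)
    for lo,hi,l in ((.028,.040,"cover"),(.055,.085,"bar")):
        k=m&(w[...,2]>lo)&(w[...,2]<hi)
        p=w[k];(cx,cy),r=cv2.minEnclosingCircle(p[:,:2].astype(np.float32))
        print(n,l,k.sum(),p.mean(0).round(4),(cx,cy,r),cv2.minAreaRect(p[:,:2].astype(np.float32)),np.percentile(p[:,2],[5,50,95]).round(3))
    m=(np.abs(w[...,0]-.59)<.12)&(np.abs(w[...,1]-.17)<.12)&(w[...,2]>.143)&(w[...,2]<.16)
    ms=m.astype(np.uint8);nn,lab,st,ce=cv2.connectedComponentsWithStats(ms)
    i=1+np.argmax(st[1:,4]);p=w[lab==i]
    print(n,"neck",len(p),cv2.minEnclosingCircle(p[:,:2].astype(np.float32)),np.median(p[:,2]),st[i])
E
```

```text
scene cover 883 [ 0.5478 -0.196   0.0358] (0.5413214564323425, -0.19412541389465332, 0.044704075902700424) ((0.5429596304893494, -0.19481810927391052), (0.08762986212968826, 0.0856771320104599), 44.56517791748047) [0.032 0.036 0.039]
scene bar 362 [ 0.5462 -0.1964  0.0737] (0.5391671657562256, -0.19521917402744293, 0.03901989012956619) ((0.5416053533554077, -0.19346138834953308), (0.016988147050142288, 0.07776930183172226), 35.78876876831055) [0.058 0.077 0.08 ]
scene neck 801 ((0.6110315918922424, 0.16714712977409363), 0.056287068873643875) 0.1497500270704738 [390 161  46  33 801]
side cover 646 [ 0.5404 -0.185   0.0369] (0.5385464429855347, -0.19619467854499817, 0.04618222638964653) ((0.5385929346084595, -0.19405275583267212), (0.08678735792636871, 0.0845600962638855), 14.009383201599121) [0.031 0.037 0.04 ]
side bar 411 [ 0.5382 -0.1898  0.0734] (0.536588728427887, -0.1964230239391327, 0.03923995420336723) ((0.5391795635223389, -0.19454552233219147), (0.019009411334991455, 0.07794506102800369), 34.54009246826172) [0.057 0.077 0.082]
side neck 1773 ((0.6071263551712036, 0.16423369944095612), 0.05661040171980858) 0.15115458885779642 [ 258  301   63   63 1773]
```

View pics/crop0.png

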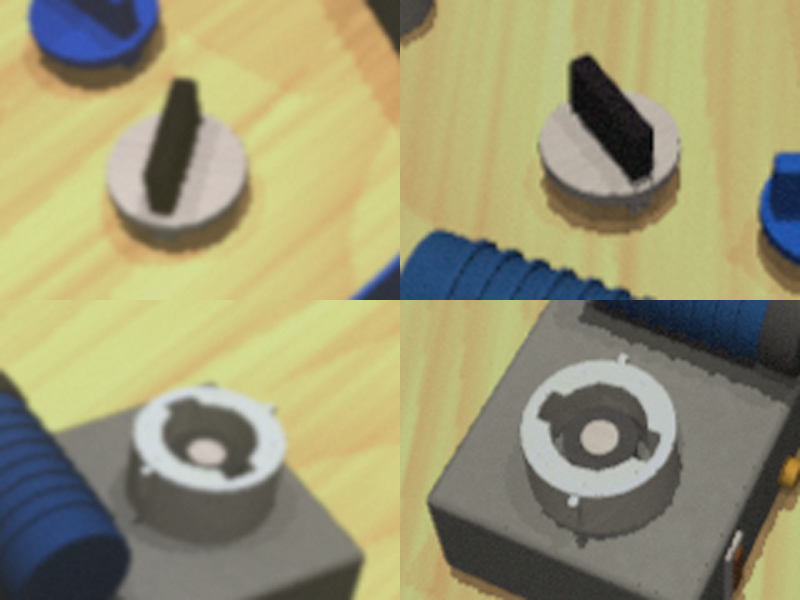

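The crop confirms the choice: steel cover with a black bar, centre ≈ (0.540,-0.195), bar at ~125°, heights and sizes matching. The neck's centre is ≈ (0.609,0.166), with the top at 0.150. Now wrist views over the neck and the cap.

```bash
cat >> h.py <<'E'
from scipy.spatial.transform import Rotation as Ro
def qd(th):
    c,s=np.cos(th),np.sin(th)
    return Ro.from_matrix(np.array([[c,s,0],[s,-c,0],[0,0,-1.]])).as_quat()
def yaw():
    R=Ro.from_quat(current_orientation()).as_matrix();return np.arctan2(R[1,0],R[0,0])
E
python3 - <<'E'
from h import *
C=capture("wrist");cc=-C["R"].T@C["t"]
R=Ro.from_quat(current_orientation()).as_matrix()
off=R.T@(cc-current_position());print("off",off,"optical in tool",R.T@C["R"][2],"yaw",yaw())
np.save("off.npy",off)
for name,(x,y,z) in {"neck":(.609,.166,.30),"cap":(.540,-.195,.22)}.items():
  for th in np.deg2rad([-90,-45,0,45,90,125,35,-145,180]):
    Rt=Ro.from_quat(qd(th)).as_matrix();p=np.array([x,y,z]);p[:2]-=(Rt@off)[:2]
    print(name,np.rad2deg(th).round(),p.round(3),[None if (j:=inverse_kinematics(p,qd(th))) is None else np.round(j,2)])
# grasp yaws
for nm,p,ths in (("grasp",(.540,-.195,.20),(35,-145)),("fit",(.609,.166,.26),range(-180,180,30))):
  for d in ths:
    j=inverse_kinematics(p,qd(np.deg2rad(d)));print(nm,d,None if j is None else np.round(j,2))
E
```

```text
off [ 0.00036367 -0.07149753 -0.16313528] optical in tool [1.19617853e-04 2.62451419e-01 9.64945200e-01] yaw -1.2350220818127216
neck -90.0 [0.538 0.166 0.3  ] [array([ 0.18,  0.24,  1.48, -0.  ,  1.41,  1.75])]
neck -45.0 [0.558 0.116 0.3  ] [array([ 0.08,  0.26,  1.47, -0.  ,  1.42,  0.87])]
neck 0.0 [0.609 0.095 0.3  ] [array([ 0.04,  0.33,  1.37, -0.  ,  1.45,  0.04])]
neck 45.0 [0.659 0.115 0.3  ] [array([ 0.07,  0.41,  1.24, -0.  ,  1.49, -0.72])]
neck 90.0 [0.68  0.166 0.3  ] [array([ 0.14,  0.46,  1.16, -0.  ,  1.52, -1.43])]
neck 125.0 [0.668 0.207 0.3  ] [array([ 0.2 ,  0.45,  1.17, -0.  ,  1.52, -1.98])]
neck 35.0 [0.65  0.107 0.3  ] [array([ 0.06,  0.39,  1.27, -0.  ,  1.48, -0.55])]
neck -145.0 [0.568 0.225 0.3  ] [array([ 0.26,  0.32,  1.38, -0.  ,  1.45,  2.79])]
neck 180.0 [0.609 0.237 0.3  ] [array([ 0.27,  0.38,  1.28, -0.  ,  1.48, -2.88])]
cap -90.0 [ 0.469 -0.195  0.22 ] [array([-0.53,  0.23,  1.71, -0.  ,  1.2 ,  1.04])]
cap -45.0 [ 0.489 -0.245  0.22 ] [array([-0.59,  0.29,  1.63, -0.  ,  1.23,  0.19])]
cap 0.0 [ 0.54  -0.266  0.22 ] [array([-0.57,  0.36,  1.51
[... 445 characters left out ...]
)]
cap 180.0 [ 0.54  -0.124  0.22 ] [array([-0.35,  0.3 ,  1.61, -0.  ,  1.23,  2.79])]
grasp 35 [-0.47  0.34  1.6  -0.    1.2  -1.08]
grasp -145 [-0.47  0.34  1.6  -0.    1.2   2.06]
fit -180 None
fit -150 [ 0.16  0.37  1.39 -0.    1.38  2.77]
fit -120 [ 0.16  0.37  1.39 -0.    1.38  2.25]
fit -90 [ 0.16  0.37  1.39 -0.    1.38  1.73]
fit -60 [ 0.16  0.37  1.39 -0.    1.38  1.2 ]
fit -30 [ 0.16  0.37  1.39 -0.    1.38  0.68]
fit 0 [ 0.16  0.37  1.39 -0.    1.38  0.16]
fit 30 [ 0.16  0.37  1.39 -0.    1.38 -0.37]
fit 60 [ 0.16  0.37  1.39 -0.    1.38 -0.89]
fit 90 [ 0.16  0.37  1.39 -0.    1.38 -1.41]
fit 120 [ 0.16  0.37  1.39 -0.    1.38 -1.94]
fit 150 [ 0.16  0.37  1.39 -0.    1.38 -2.46]
```

```bash
python3 - <<'E'
from h import *
move_ptp([.600,.160,.32],qd(0.))
C=capture("wrist");cv2.imwrite("pics/w_neck.png",C["image"]);np.savez("w_neck.npz",**C)
print(current_clock())
w=cloud(C);m=(np.hypot(w[...,0]-.609,w[...,1]-.166)<.075)&(w[...,2]>.143)&(w[...,2]<.158)
p=w[m];print(m.sum(),cv2.minEnclosingCircle(p[:,:2].astype(np.float32)),np.median(p[:,2]))
move_ptp([.540,-.195,.22],qd(np.deg2rad(35)))
C=capture("wrist");cv2.imwrite("pics/w_cap.png",C["image"]);np.savez("w_cap.npz",**C)
print(current_clock())
w=cloud(C)
m=(np.abs(w[...,0]-.54)<.06)&(np.abs(w[...,1]+.195)<.06)
for lo,hi in((.03,.042),(.072,.085)):
    p=w[m&(w[...,2]>lo)&(w[...,2]<hi)]
    print(len(p),cv2.minAreaRect(p[:,:2].astype(np.float32)),cv2.minEnclosingCircle(p[:,:2].astype(np.float32)),np.median(p[:,2]))
E
```

```text
4.3333
5893 ((0.6075470447540283, 0.16697657108306885), 0.05572573095560074) 0.1508769865500716
5.775
5655 ((0.5396251678466797, -0.19317661225795746), (0.0867663100361824, 0.08597693592309952), 34.29203796386719) ((0.5399730801582336, -0.19387061893939972), 0.0440555177628994) 0.03693620731989431
1864 ((0.5396272540092468, -0.19385573267936707), (0.015707485377788544, 0.0758218988776207), 35.350284576416016) ((0.5406668186187744, -0.19319522380828857), 0.03817599266767502) 0.07871806299491751
```

View pics/w_neck.png

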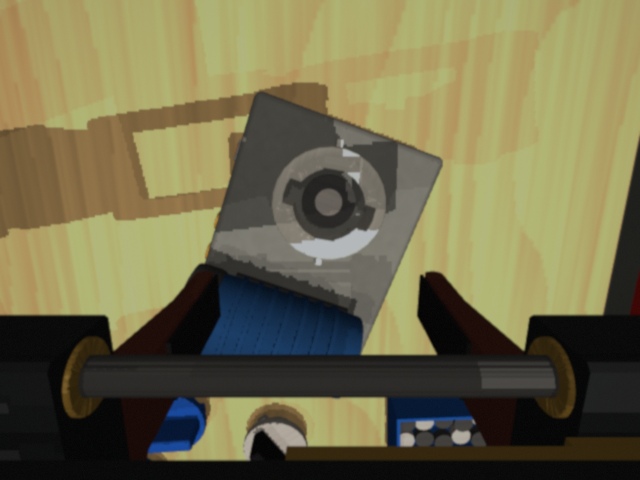

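View pics/w_cap.png

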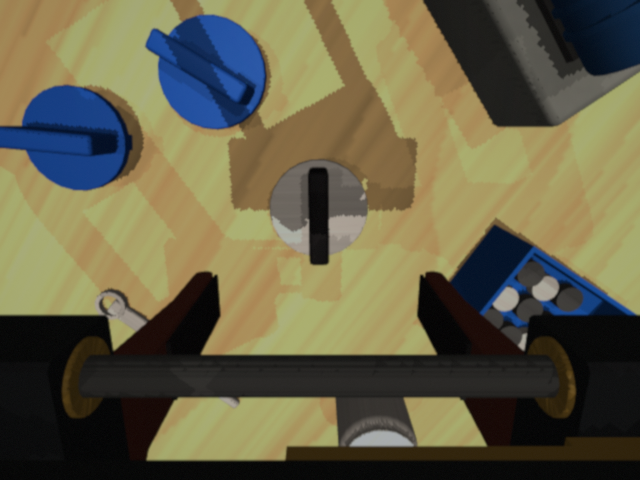

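The wrist view of the neck shows the mouth at (329,203), notches at (292,192) and (367,214), and ribs at (340,143) and (318,262). The cap view shows its black bar at (318,216), upright in the frame. Now fitting the neck centre and notch angle.

```bash
python3 - <<'E'
from h import *
from scipy.optimize import least_squares
C=dict(np.load("w_neck.npz"));w=cloud(C)
m=(np.abs(w[...,2]-.1505)<.005)
def model(P,w):
    cx,cy,a=P;x=w[...,0]-cx;y=w[...,1]-cy;r=np.hypot(x,y)
    lx=np.cos(a)*x+np.sin(a)*y;ly=-np.sin(a)*x+np.cos(a)*y
    return (r<.049)&(r>.0305)&~((np.abs(ly)<.011)&(r<.0395))
# project every pixel onto plane z=.1505
K=C["intrinsics"];v,u=np.mgrid[0:480,0:640]
d=np.stack([(u-K[0,2])/K[0,0],(v-K[1,2])/K[1,1],np.ones_like(u)],-1)@C["R"]
o=-C["R"].T@C["t"];z0=np.median(w[m&(np.hypot(w[...,0]-.607,w[...,1]-.167)<.05)][:,2]);print("z",z0)
P=o+d*((z0-o[2])/d[...,2])[...,None]
ok=np.hypot(P[...,0]-.607,P[...,1]-.167)<.07
Pm=P[ok];mm=m[ok];best=(-1,)
from itertools import product
for st,n,c0 in ((.001,4,(.607,.167,np.nan)),(.0003,4,None)):
    if c0: angs=np.deg2rad(np.arange(0,180,3));cx0,cy0=c0[:2]
    else: _,cx0,cy0,a0=best;angs=a0+np.deg2rad(np.arange(-4,4.1,.5))
    for i,j in product(range(-n,n+1),repeat=2):
        for a in angs:
            k=model((cx0+i*st,cy0+j*st,a),Pm);s=(k&mm).sum()/(k|mm).sum()
            if s>best[0]:best=(s,cx0+i*st,cy0+j*st,a)
print(best[:3],np.rad2deg(best[3]))
for p in [(292,192),(367,214),(340,143),(318,262)]:
    q=P[p[1],p[0]];print(p,q.round(4),np.rad2deg(np.arctan2(q[1]-best[2],q[0]-best[1])).round(1))
# image of mask rectified
g=np.zeros((480,640,3),np.uint8);g[m]=(255,255,255)
k=model(best[1:],P);g[k,2]=128
im=np.clip(C["image"].astype(float)*2,0,255).astype(np.uint8)
cv2.imwrite("pics/fit.png",np.hstack([cv2.resize(x[120:290,240:410],(400,400),interpolation=cv2.INTER_NEAREST) for x in(g,im)]))
E
```

```text
z 0.1509035887659478
(np.float64(0.9188161375661376), 0.609, 0.167) 160.50000000000003
(292, 192) [0.578  0.1775 0.1509] 161.2
(367, 214) [0.6417 0.1586 0.1509] -14.5
(340, 143) [0.6179 0.2177 0.1509] 80.1
(318, 262) [0.5998 0.1153 0.1509] -100.1
```

View pics/fit.png

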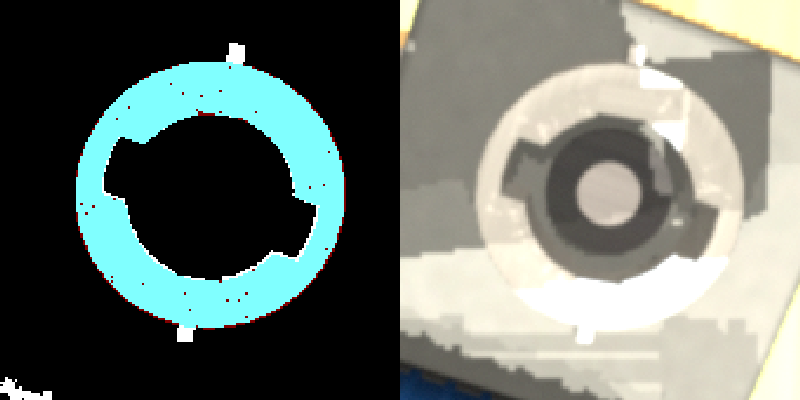

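The neck fit is clean: centre (0.609,0.167), notches at 160.5°, ribs at 80.3° (expected 80.5°). Grasping the cap now.

```bash
python3 - <<'E'
from h import *
th=np.deg2rad(35.3)
move_ptp([.540,-.1935,.12],qd(th))
print(servo_line([.540,-.1935,.043],rate=.1,contact_N=6),current_position().round(4))
move_gripper(0.0)
print("gap",current_finger_gap(),current_force().round(1),current_clock())
servo_line([.540,-.1935,.26],rate=.2)
print("gap",current_finger_gap(),current_force().round(1))
t2=np.deg2rad(70.5)
move_ptp([.609,.167,.26],qd(t2))
print(current_position().round(4),np.rad2deg(yaw()),current_force().round(1),current_clock())
for n in("scene","side"):
    C=capture(n);np.savez(f"hold_{n}.npz",**C);u,v=proj(C,[.609,.167,.22]).astype(int)
    cv2.imwrite(f"pics/hold_{n}.png",cv2.resize(C["image"][max(v-80,0):v+80,u-80:u+80],(400,400),interpolation=cv2.INTER_CUBIC))
C=capture("wrist");cv2.imwrite("pics/hold_w.png",C["image"])
E
cd pics; python3 -c "
import cv2,numpy as np
a=np.hstack([cv2.imread('hold_scene.png'),cv2.imread('hold_side.png')]);cv2.imwrite('hold.png',np.clip(a*1.6,0,255).astype(np.uint8))"
```

```text
False [ 0.5406 -0.1938  0.0437]
gap 0.015745147987872403 [-1.4 -0.7 -0.8] 8.275
gap 0.01585653012007149 [-0.5 -0.8 -4.3]
[0.6091 0.1657 0.2598] 70.42124360172285 [-0.4 -0.8 -3.4] 10.8833
```

View pics/hold.png

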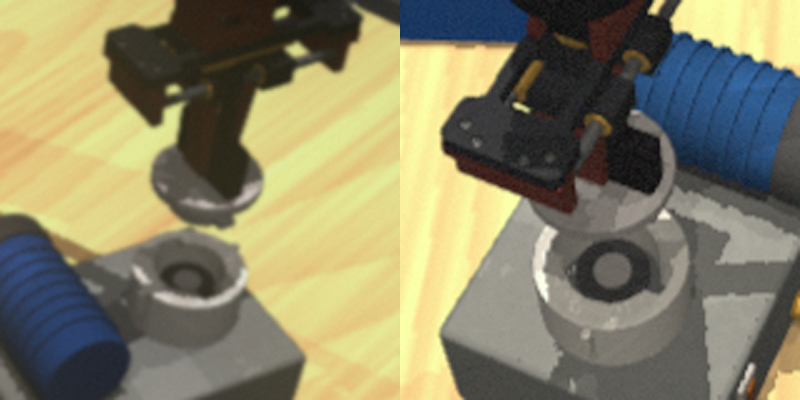

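View pics/hold_w.png

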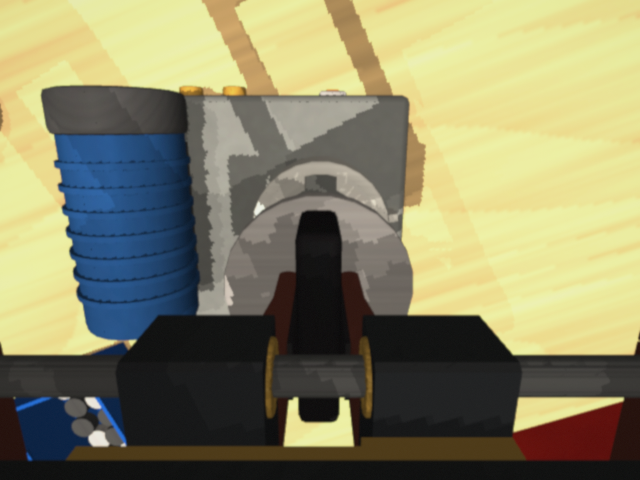

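The cap is held level, and in the wrist view the bar (320,215) lines up with the notch (320,185). Checking its offset in the hand, then lowering.

```bash
python3 - <<'E'
from h import *
from scipy.optimize import least_squares
C=capture("wrist");w=cloud(C);p0=current_position();print("tcp",p0.round(4))
m=(np.hypot(w[...,0]-.609,w[...,1]-.166)<.06)&(w[...,2]>.24)&(w[...,2]<.262)
print(m.sum(),np.median(w[m][:,2]))
ms=m.astype(np.uint8)
cs,_=cv2.findContours(ms,cv2.RETR_EXTERNAL,cv2.CHAIN_APPROX_NONE)
pts=np.vstack([c[:,0] for c in cs if len(c)>30]);q=w[pts[:,1],pts[:,0]]
f=least_squares(lambda s:np.hypot(q[:,0]-s[0],q[:,1]-s[1])-.044,[.609,.166],loss="soft_l1",f_scale=.0007)
r=f.fun;print("cover centre",f.x.round(4),"inl",np.sum(np.abs(r)<.001),len(r))
m=(np.hypot(w[...,0]-.609,w[...,1]-.166)<.06)&(w[...,2]>.28);p=w[m]
if len(p)>50: print("bar",len(p),cv2.minAreaRect(p[:,:2].astype(np.float32)))
m=(np.hypot(w[...,0]-.609,w[...,1]-.166)<.055)&(w[...,2]>.146)&(w[...,2]<.156)
q=w[m];cs=m.sum();print("rim pts",cs,np.median(q[:,2]),)
E
```

```text
tcp [0.6092 0.1657 0.2601]
12670 0.2540439635812908
cover centre [0.6114 0.1645] inl 124 646
bar 80123 ((0.5903621315956116, 0.1681629866361618), (0.08740479499101639, 0.08877380192279816), 30.2485408782959)
rim pts 3106 0.15091933086670173
```

```bash
cat > cc.py <<'E'
from h import *
from scipy.optimize import least_squares
def cover(C,c0,zc):
    w=cloud(C)
    K=C["intrinsics"];v,u=np.mgrid[0:480,0:640]
    m=(np.hypot(w[...,0]-c0[0],w[...,1]-c0[1])<.06)&(np.abs(w[...,2]-zc)<.006)
    # outer silhouette points: for each column, topmost cover pixel; rows: leftmost/rightmost above gripper
    pts=[]
    for col in range(640):
        r=np.flatnonzero(m[:310,col])
        if len(r)>3: pts.append((col,r[0]))
    for row in range(200,310):
        r=np.flatnonzero(m[row])
        if len(r)>3: pts+= [(r[0],row),(r[-1],row)]
    q=np.array([w[b,a] for a,b in pts]);x=np.array(c0[:2],float)
    for t in (.006,.003,.0015,.001,.001):
        rr=np.hypot(q[:,0]-x[0],q[:,1]-x[1])-.0438;k=np.abs(rr)<t
        x=least_squares(lambda s:np.hypot(q[k,0]-s[0],q[k,1]-s[1])-.0438,x).x
    return x,k.sum(),len(k)
E
python3 - <<'E'
from cc import *
C=capture("wrist")
for c0 in ((.609,.166),(.611,.1645),(.607,.167)): print(cover(C,c0,.254))
w=cloud(C);m=(np.hypot(w[...,0]-.609,w[...,1]-.166)<.06)&(np.abs(w[...,2]-.254)<.006)
g=C["image"].copy();g[m]=g[m]//2+[0,100,0]
for s,col in (((.6092,.1657),(0,0,255)),):
  for a in np.linspace(0,6.28,120):
    u,v=proj(C,[s[0]+.044*np.cos(a),s[1]+.044*np.sin(a),.254]).astype(int)
    if v<480:g[v,u]=col
# rim expected
for a in np.linspace(0,6.28,150):
    u,v=proj(C,[.609+.049*np.cos(a),.167+.049*np.sin(a),.1505]).astype(int);g[v,u]=(255,0,255)
cv2.imwrite("pics/ov.png",cv2.resize(g[130:330,190:450],(780,600),interpolation=cv2.INTER_NEAREST))
E
```

```text
(array([0.60956914, 0.16530173]), np.int64(395), 408)
(array([0.60956914, 0.16530173]), np.int64(395), 408)
(array([0.60956914, 0.16530173]), np.int64(395), 408)
```

View pics/ov.png

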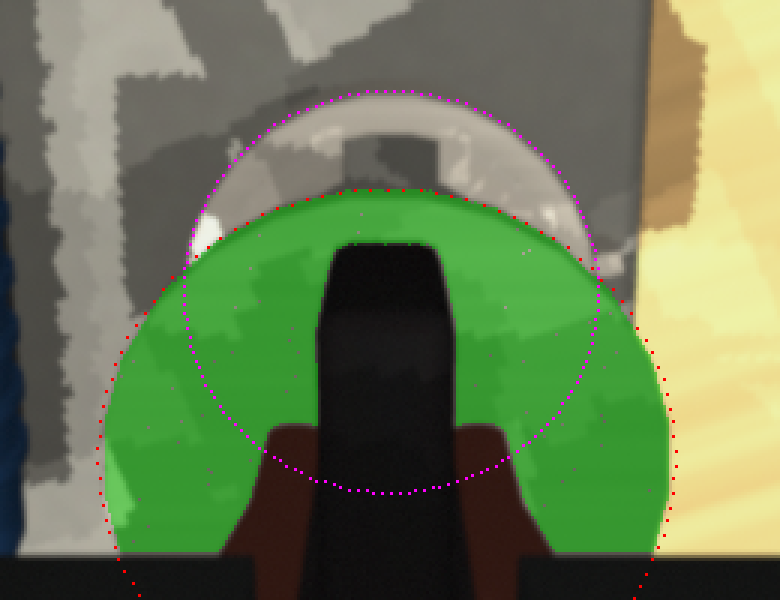

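The overlay agrees: cap centre (0.6096,0.1653) against neck (0.609,0.167). I correct by (-0.6,+1.7) mm and lower.

```bash
python3 - <<'E'
from h import *
x,y=.6084,.1687
servo_line([x,y,.205],rate=.08)
f0=current_force();print(current_position().round(4),f0.round(1))
h=servo_line([x,y,.170],rate=.03,contact_N=5)
print(h,current_position().round(4),(current_force()-f0).round(1),current_torque().round(2),np.rad2deg(yaw()),current_clock())
C=capture("wrist");cv2.imwrite("pics/low_w.png",C["image"])
E
```

```text
[0.6088 0.1688 0.2054] [ 0.3  0.1 -3.7]
True [0.6081 0.1687 0.1764] [1.3 0.5 7.6] [-0.02 -0.31 -0.01] 70.50010586091928 12.85
```

View pics/low_w.png

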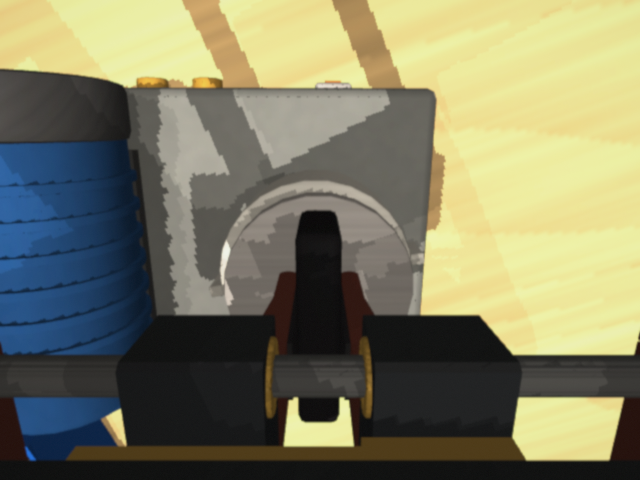

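First contact came at d≈17 mm with 7.6 N, which matches the follower spring, so the lugs are in the notches. Now pushing down.

```bash
python3 - <<'E'
from h import *
x,y=.6084,.1687;f0=np.array([.3,.1,-3.7])
z=.1765
for z in (.172,.170,.169,.1683,.1676):
    h=servo_line([x,y,z],rate=.02,contact_N=12);p=current_position();f=current_force()-f0
    print(z,h,p.round(4),f.round(1),current_torque().round(2))
    if f[2]>15: break
print(current_clock())
E
```

```text
0.172 False [0.6084 0.1687 0.1721] [-1.4  0.4  8.9] [-0.01  0.04 -0.06]
0.17 False [0.6083 0.1687 0.1702] [-1.7 -1.1 10.2] [-0.05  0.14 -0.03]
0.169 False [0.6083 0.1687 0.1694] [-2.4 -1.1 10.6] [-0.04  0.19 -0.02]
0.1683 False [0.6083 0.1687 0.1687] [-1.7 -1.3 11.9] [-0.02  0.16 -0.04]
0.1676 False [0.6083 0.1687 0.1681] [-1.8  0.  11.8] [-0.09  0.19 -0.  ]
14.25
```

```bash
python3 - <<'E'
from h import *
x,y=.6084,.1687;f0=np.array([.3,.1,-3.7])
for z in (.1668,.166,.1652,.1644,.1636):
    h=servo_line([x,y,z],rate=.02,contact_N=12);p=current_position();f=current_force()-f0
    print(z,h,p.round(4),f.round(1),current_torque().round(2))
    if f[2]>17: break
print(current_clock())
E
```

```text
0.1668 False [0.6083 0.1687 0.1681] [-4.3 -0.6 16. ] [-0.14  0.51  0.03]
0.166 False [0.6083 0.1687 0.168 ] [-5.9 -0.6 20.3] [-0.18  0.74 -0.04]
14.75
```

Bottomed at TCP z 0.1681. I back off 0.4 mm, recentre, and turn clockwise in steps while watching the torque.

```bash
python3 - <<'E'
from h import *
x,y,z=.6086,.1674,.1683;f0=np.array([.3,.1,-3.7])
servo_line([x,y,z],rate=.02);print(current_position().round(4),(current_force()-f0).round(1),current_clock())
for a in (66,60,50,40,30):
    h=servo_line([x,y,z],qd(np.deg2rad(a)),rate=.05,contact_N=15);p=current_position();f=current_force()-f0
    print(a,h,np.rad2deg(yaw()).round(2),p.round(4),f.round(1),current_torque().round(2),round(current_clock(),2))
    if h or abs(current_torque()[2])>1.0: break
C=capture("wrist");cv2.imwrite("pics/turn_w.png",C["image"])
E
```

```text
[0.6083 0.1685 0.1689] [-2.8  2.7 11.1] 15.0333
66 False 65.97 [0.6087 0.1682 0.1689] [-1.4  1.4 10.5] [ 0.39  0.2  -0.05] 15.28
60 False 59.97 [0.609  0.1679 0.169 ] [-1.4  1.3 11. ] [ 0.3   0.08 -0.05] 15.54
50 False 49.97 [0.6093 0.1677 0.169 ] [-0.3  0.  11.4] [ 0.07 -0.02 -0.03] 15.87
40 False 39.97 [0.6094 0.1676 0.169 ] [-0.3 -0.1 10.1] [ 0.03 -0.04 -0.04] 16.19
30 False 29.97 [0.6095 0.1675 0.1691] [-0.9 -0.4 11.4] [-0.01 -0.02 -0.06] 16.52
```

View pics/turn_w.png

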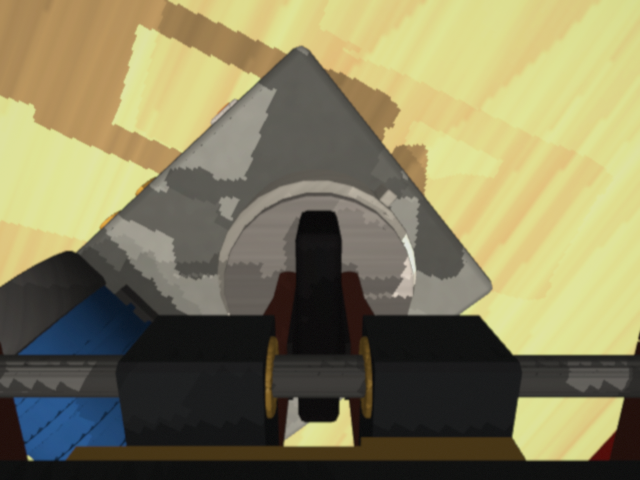

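The cap is turning freely and stays seated, and the bar turns with the fingers. Continuing to the stop, expected at tool yaw ≈ -11.5°.

```bash
python3 - <<'E'
from h import *
x,y,z=.6092,.1672,.1683;f0=np.array([.3,.1,-3.7])
for a in (20,10,0,-6,-8,-9.5,-11,-12.5,-14,-15.5):
    h=servo_line([x,y,z],qd(np.deg2rad(a)),rate=.05,contact_N=15);p=current_position();f=current_force()-f0
    print(a,h,np.rad2deg(yaw()).round(2),p.round(4),f.round(1),current_torque().round(2),round(current_clock(),2))
    if h or abs(current_torque()[2])>.5: break
C=capture("wrist");cv2.imwrite("pics/turn2_w.png",C["image"])
E
```

```text
20 False 19.97 [0.6099 0.1673 0.169 ] [-1.8  0.2 11.6] [-0.06  0.02 -0.09] 16.89
10 False 9.97 [0.61   0.1673 0.169 ] [-0.5 -0.7 10.8] [-0.1  -0.04 -0.09] 17.22
0 False -0.03 [0.6101 0.1673 0.1691] [-1.1 -0.2 10.8] [-0.12 -0.02 -0.02] 17.54
-6 False -6.04 [0.6101 0.1672 0.1691] [-0.5 -0.1 11.2] [-0.12 -0.04 -0.01] 17.8
-8 False -8.01 [0.6101 0.1672 0.1691] [-0.6 -0.6 10.9] [-0.12 -0.01 -0.02] 18.05
-9.5 False -9.5 [0.6101 0.1672 0.1691] [-0.4  0.1 10.8] [-0.12 -0.09  0.03] 18.3
-11 False -10.98 [0.6095 0.1674 0.169 ] [-1.7  0.1 10.5] [0.05 0.21 0.15] 18.55
-12.5 False -12.45 [0.6091 0.1676 0.169 ] [-1.1  0.9 12.8] [0.12 0.38 0.47] 18.8
-14 False -13.9 [0.6091 0.1676 0.169 ] [-3.8  1.3 12.3] [0.13 0.41 0.86] 19.05
```

View pics/turn2_w.png

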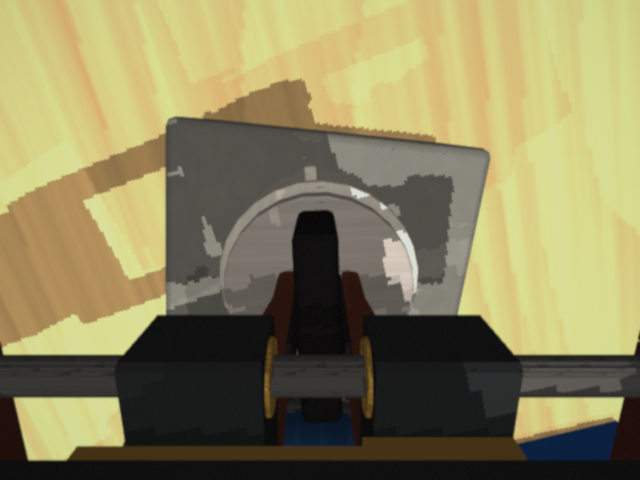

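The firm stop was felt at about -10.5° (torque 0.86 Nm), with the rib in line with the bar. I turn back ~1.5–2° to the mark, let the spring lift the cap in the grip, and test-turn it for lock.

```bash
python3 - <<'E'
from h import *
x,y=.6092,.1672;f0=np.array([.3,.1,-3.7])
def rep(t): print(t,np.rad2deg(yaw()).round(2),current_position().round(4),(current_force()-f0).round(1),current_torque().round(2),round(current_clock(),2))
servo_line([x,y,.1683],qd(np.deg2rad(-10)),rate=.05);rep("back")
for z in (.170,.172,.174,.1755,.177,.178):
    h=servo_line([x,y,z],rate=.02,contact_N=12);rep((z,h))
    if (current_force()-f0)[2]<-2: break
E
```

```text
back -9.97 [0.6092 0.1676 0.1689] [-1.7  1.4  9.8] [0.13 0.32 0.01] 19.35
(0.17, False) -9.99 [0.6092 0.1676 0.1705] [-2.   0.7  9.8] [0.08 0.21 0.06] 19.6
(0.172, False) -10.0 [0.6092 0.1675 0.1724] [-0.2  1.5  9. ] [0.13 0.07 0.05] 19.85
(0.174, False) -10.0 [0.6092 0.1676 0.1743] [-0.6  0.8  7.6] [0.29 0.11 0.06] 20.1
(0.1755, False) -10.0 [0.6092 0.1675 0.175 ] [1.2 2.8 3. ] [ 0.42 -0.33  0.02] 20.35
(0.177, False) -10.0 [0.6092 0.1675 0.1751] [ 4.6  3.9 -7.9] [ 0.65 -1.05  0.07] 20.6
```

It rose 7 mm to d=18 mm and then held against an upward pull, so the lugs are in the pockets. Releasing.

```bash
python3 - <<'E'
from cc import *
x,y=.6092,.1675
servo_line([x,y,.1749],rate=.02);print(current_force().round(1))
move_gripper(.05);print(current_finger_gap())
servo_line([x,y,.27],rate=.12)
move_ptp([x,y,.32],qd(np.deg2rad(-10)))
C=capture("wrist");cv2.imwrite("pics/end_w.png",C["image"])
w=cloud(C);r=np.hypot(w[...,0]-.609,w[...,1]-.167)
p=w[(r<.06)&(w[...,2]>.20)&(w[...,2]<.22)];print("bar",len(p),cv2.minAreaRect(p[:,:2].astype(np.float32)),np.median(p[:,2]))
A=np.c_[p[:,:2]-p[:,:2].mean(0),np.ones(len(p))];print("bar tilt",np.linalg.lstsq(A,p[:,2],rcond=None)[0].round(4))
p=w[(r<.043)&(np.abs(w[...,2]-.168)<.008)];print("cover",len(p),np.median(p[:,2]))
A=np.c_[p[:,:2]-[.609,.167],np.ones(len(p))];print("cover plane",np.linalg.lstsq(A,p[:,2],rcond=None)[0].round(4))
p=w[(r>.0455)&(r<.0485)&(np.abs(w[...,2]-.15)<.006)];print("rim",len(p),np.median(p[:,2]))
S=capture("side");cv2.imwrite("pics/end_s.png",S["image"])
S=capture("scene");cv2.imwrite("pics/end_sc.png",S["image"])
print(current_clock())
E
```

```text
[-0.1  1.9 -0.3]
0.04977652069644592
bar 2309 ((0.6093014478683472, 0.16747118532657623), (0.07545770704746246, 0.015975749120116234), 80.35369873046875) 0.21074810286646903
bar tilt [ 0.001  -0.0082  0.2106]
cover 6377 0.16900021846776936
cover plane [-0.0004  0.0005  0.169 ]
rim 741 0.15070852808784835
22.975
```

View pics/end_w.png

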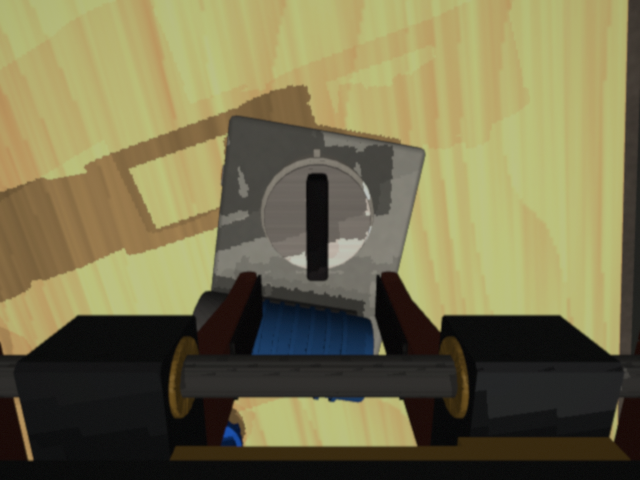

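View pics/end_s.png

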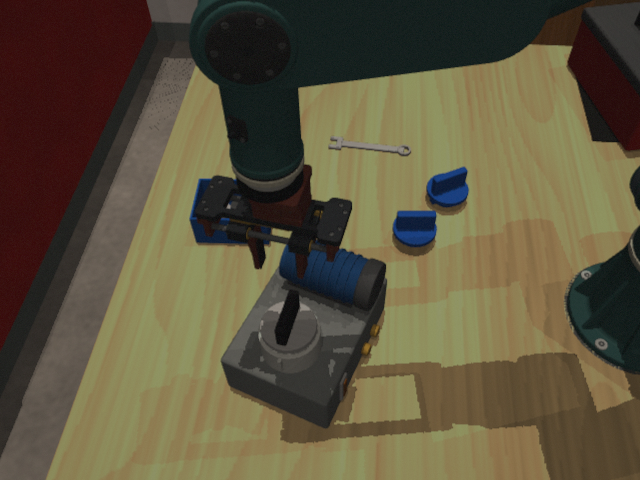

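The wrist view shows the cap seated with its bar at (317,227) in line with the rib at (317,153). In the side view the spanner and bin are where they were. The bar is at 80.35° and the ribs at 80.3°. The cover top is 18.3 mm above the rim (18 expected), and the cover tilt is under 0.001. Handing in.

```bash
python3 - <<'E'
from h import *
print(close_job())
E
```

```text
the job is handed in; nothing more can be done
None
```

I fitted the steel cap with the black bar on the neck and locked it, then let go, backed the gripper off and handed the job in at about 23 s. I pushed it down to the stop, turned it clockwise until I felt the firm stop, then eased back slightly so the spring lifted the lugs into their pockets.

**Last checks:**
- **Height:** the cap rose 7 mm into the pockets and resisted an upward pull of about 8 N. Its cover now sits 18.3 mm above the rim; 18 mm was expected.
- **Angle:** the bar lies at 80.35° and the ribs at 80.3°.
- **Level:** the cover's slope measured under 0.001. The bar's top measured a slope of 0.008, which I put down to depth noise.
- **Bystanders:** the spanner looks unmoved in the last side picture. The arm half hides the bin there and hides the tin completely. I saved a last scene picture but did not look at it, so the tin is unchecked, though nothing was moved near it.

I did not turn the cap again after it rose, so the lock against turning rests on the measured height and angle. No check failed.

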